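# Crack the sealed cap of a sample jar and spin it off

### The job

The screw cap of the jar in the bench holder is stuck on its tamper seal. Grip the cap, break it loose with a short hard counter-clockwise twist (seen from above), then keep spinning it with a light grip, regrasping as needed, trying now and then with a light upward pull whether it comes free: do not pull, push or wrench the cap hard against the jar. Lift it straight off, stand it gently, open side down, flat on the middle of the white petri dish beside the jar, let go, and leave the bottle, the timer and the marker alone.

Things in the scene. Friction and masses are not known exactly. Their poses are not given: they have to be found in the camera images.
- cap_center (a point): centre of the ribbed round steel screw cap on the jar, half-way up: 50 mm diameter, 26 mm high, about 160 g, loose but held on the jar by two inner lugs under interrupted thread ridges; z is its axis (up). It lies 8 mm below the mouth rim while the cap is on, and 13 mm above whatever the cap stands on later
- jar: white wide-mouth jar with a paper band, 71 mm diameter, clamped immovably in an aluminium holder (base plate 130 x 110 x 12 mm, two 10 mm cheeks up to 57 mm high at +-y of the jar). Origin under the middle at the bench surface, z up; the mouth rim is 110 mm above it. From 62 mm up the shoulder slopes inward to 38 mm diameter at 84 mm; the cap's lower edge is at 89 mm and its top at 115 mm, with nothing beside the cap
- jar_mouth (a point): centre of the jar's mouth rim, 110 mm above the bench. The cap's lugs come clear of the ridges 1.0 to 2.2 rad after the start (differs each time, cannot be seen). Over the next 0.5 rad it lifts off freely; turned past that, the ridges catch it again: turn back. While caught, a pull lifts it only about 1.5 mm (5 to 10 N tells). Clockwise it is blocked at the start
- tab_a (a joint): swing angle (rad) of one of the two tamper tabs inside the mouth under the cap: 0 across the path of a peg in the cap (cap stuck), above 0.5 pushed aside (loose; about 0.6 to 0.9 in the end); it stays where it is bent
- tab_b (a joint): the same for the other tab, opposite
- dish_top (a point): centre of the top face of the shut flat white petri dish lying on the bench: 90 mm diameter, 16 mm high, loose, 60 g; this point is 16 mm above the bench
- cap: the same cap; origin at the centre of its open lower edge, z up. Turning it counter-clockwise from above (positive about z) loosens it. The first 0.9 rad pushes the tamper tabs aside and takes up to about 0.6 N m (a grip of 30 to 40 N on its sides is ample); after that it turns almost freely and 8 to 12 N is enough
- dish: the same dish; origin under its centre
- bottle_amber: bystander: brown bottle with black cap, 56 mm diameter, 125 mm high; origin under its centre
- timer: bystander: white bench timer, 72 x 64 x 22 mm; origin under its centre
- marker: bystander: white marker pen lying on the bench, 132 x 12 x 13 mm, along its x; origin under its middle
There are look-alikes about, which are no part of the job. What is shaped like the cap but green is not meant.

How it is judged:
By the outcome, as a careful person would: the job done as asked, in the order asked, and still so for the second after the job is handed in, with the robot touching nothing.
It also fails if it takes over 61 s, if anything falls off the work surface, if the arm or the gripper's body presses on something with over 40 N, if the wrist force passes 120 N, or if a joint passes its speed limit or range.

### The arm

A 6-joint arm with a two-finger parallel gripper is mounted at the origin on a cart in front of the work surface, level with it; the furniture and walls round the work are solid. World frame = base frame: x ahead of the robot, y to its left, z up, the work surface at z = 0. Lengths are in m, angles in rad, forces in N, time in s.
With the tool pointing down it reaches from about 0.35 to 0.8 m from the base axis. Payload 7.3 kg.
Tool frame: the origin (TCP) lies at the very end of the fingers, on their centre line; the grasp point (between the pads) lies 19 mm behind it; z points along the fingers, y is the line along which they close (so a half turn about z gives the same grasp; the last joint's range is limited). The gripper opens to 85 mm and grips with 20 to 120 N. Pads are 22 mm wide; open, the fingers measure 114 mm over their backs; the gripper's body (76 mm by 85 mm) begins 54 mm behind the grasp point. The pads swing forward as they close: fully open they stand 13 mm farther back than shut.
Start: joints at [-1.325, 0.342, 1.524, -0, 1.275, -0.146], TCP at [0.2, -0.485, 0.231] pointing down, gripper open.
Joint ranges: [-2.53, 2.53], [-0.77, 2.02], [0.04, 2.7], [-1, 4.14], [0.28, 2.66], [-3.11, 3.11]. Speed limits (rad/s): [2.57, 2.57, 3.14, 3.14, 3.14, 3.14].

### API

Orientations are given as a rotation vector (axis times angle).
In Python, from workcell import read_state, read_camera, finish_job gives the robot as it stands.
- The arm moves only by the tool servo_tool, never from a script. Its arguments are lists of equal length, an entry for each row: "dp": the shift along the tool's x, y, z in m, a list of three; "angular": the turn, a rotation vector about the tool's x, y, z in degrees, a list of three; "grip": the opening, from 0 (shut) to 1 (fully open). A call has 1 to 10 rows; each row is the pose to reach, as a shift and turn from the pose commanded when the call began, along the tool's axes at that moment; what a row does not reach only later rows make up. A row lasts 1/8 s, in which the tool goes at most 62.5 mm and 10.7 degrees, less where a joint would pass 70% of its speed; a pose out of reach is approached as far as the arm can. A call with a gripper value outside its range is refused whole. The fingers move at their own pace and stop on an object; "squeeze" is the grip in N (left out, the last holds). Time passes only in rows, so rows that repeat a pose let the fingers close. It gives the time, the measured TCP pose, the force, the opening and the grip force at its end, in the units of the state.
- read_state(): the state, without advancing time (a new reading comes with each control period).
- read_camera(name): name is "scene" or "side" or "wrist"; returns a dict with "pixels" (400x640x3 uint8, blue, green, red), "fx", "fy", "cx", "cy" (pixels), "camera_from_world" (4x4, takes a point from world to camera coordinates); the wrist camera has in their place "mount" (4x4, takes a point from camera to tool coordinates, whose origin is the TCP and whose axes are the flange's). Camera axes: x right, y down, z forward; pixel columns grow to the right and rows downward; lengths in m; the calibration is good to about 2 mm. A picture is of the moment at which its call begins: read the wrist's pose just before it. There is no depth.
- finish_job(): hands the job in; it is judged then, once.
The state is a dict: "clock": time; "q": joint angles; "dq": joint speeds; "joint_torque": joint torques, N m; "ee_pos": TCP position; "eef_rot": TCP orientation; "force": force on the tool from outside, world axes, zero at the start; "torque": the same for the moment, N m; "grip_width": finger opening in m; "grip_force": force on a finger pad.
Only numpy, scipy, OpenCV 4.12 (cv2) and the standard library are available. Lean on these libraries where they do the work, as an engineer would, in place of code of your own. Each camera call takes 0.05 s, during which the arm holds its last target. There are 200 camera calls.

## Working session

There is one attempt and no reset: what is moved stays moved. The work goes in short steps, Python scripts to look and compute and a tool call to move; the robot and the scene stay as the last step left them, time stands still between calls to the robot, and variables do not carry over. Pictures are saved under pics/ and viewed, at most 10 in all, crops included, and the job is handed in when it is done.

Besides the shell and the picture viewer there is one more tool, called after "Call:" by a JSON object that holds its "fn" and its "kwargs", one argument or row to a line. servo_tool: Moves the arm, as the interface text tells. Its arguments: {"type":"object","properties":{"dp":{"type":"array","items":{"type":"array","items":{"type":"number"}}},"angular":{"type":"array","items":{"type":"array","items":{"type":"number"}}},"grip":{"type":"array","items":{"type":"number"}},"squeeze":{"type":"number"}},"required":["dp","angular","grip"]}

```bash
mkdir -p pics; ls
python3 - <<'E'
from workcell import *
import cv2,pickle
s=read_state();print(s)
d={}
for n in("scene","side","wrist"):
    c=read_camera(n);d[n]=c;cv2.imwrite(f"pics/{n}0.png",c["pixels"])
    print(n,c["fx"],c["cx"],c["cy"],c.get("camera_from_world",c.get("mount")))
pickle.dump((s,d),open("d0.pkl","wb"))
E
```

```text
pics
{'clock': 0.0, 'q': array([-1.32500014e+00,  3.42727090e-01,  1.52503759e+00,  1.53924192e-05,
        1.27540299e+00, -1.45986157e-01]), 'dq': array([-0.00122265, -0.00235178, -0.00062458, -0.00245361,  0.00105952,
       -0.00110794]), 'joint_torque': array([ 5.54092148e-04, -4.33678150e+01, -2.46010709e+01, -8.65307288e-05,
        7.83416501e-03, -5.47612046e-06]), 'ee_pos': array([ 0.20039465, -0.48480499,  0.23061652]), 'eef_rot': array([-3.07996613e+00, -6.11168682e-01,  1.00267624e-04]), 'force': array([-0.37385673, -0.06825071, -0.47679007]), 'torque': array([ 0.04407168, -0.04822149, -0.02248207]), 'grip_force': 0.0, 'grip_width': 0.08493892935752541}
scene 443.8150198318704 318.8428070830681 196.638557695801 [[-7.31475872e-01 -6.81867110e-01 -5.40049948e-04  4.32379644e-01]
 [-3.73941903e-01  4.01809823e-01 -8.35892529e-01  2.93786916e-01]
 [ 5.70184621e-01 -6.11233269e-01 -5.48892876e-01  8.66898498e-01]
 [ 0.00000000e+00  0.00000000e+00  0.00000000e+00  1.00000000e+00]]
side 450.13924436478595 320.18685405178655 198.77603796999443 [[-0.9971839  -0.07304487  0.01699178  0.55950146]
 [-0.0547031   0.55346252 -0.83107569  0.11662949]
 [ 0.05130151 -0.8296648  -0.5558997   0.95069302]
 [ 0.          0.          0.          1.        ]]
wrist 281.6655054819099 323.26770032203046 196.11878942792646 [[ 5.11656409e-04 -9.45499241e-01 -3.25623900e-01  8.50424070e-02]
 [ 9.99999763e-01  6.33792572e-04 -2.69003927e-04  8.62910716e-05]
 [ 4.60721018e-04 -3.25623685e-01  9.45499341e-01 -1.42770939e-01]
 [ 0.00000000e+00  0.00000000e+00  0.00000000e+00  1.00000000e+00]]
```

View pics/scene0.png

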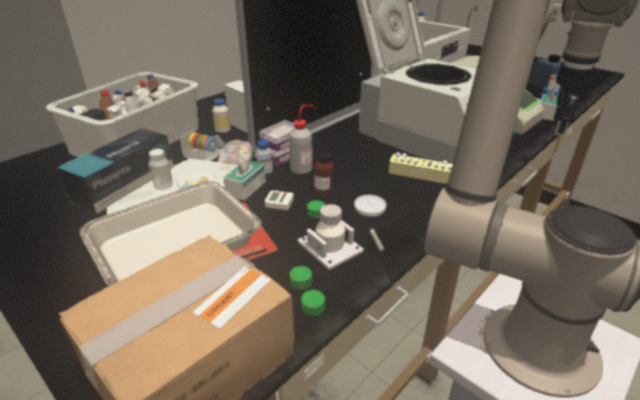

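View pics/side0.png

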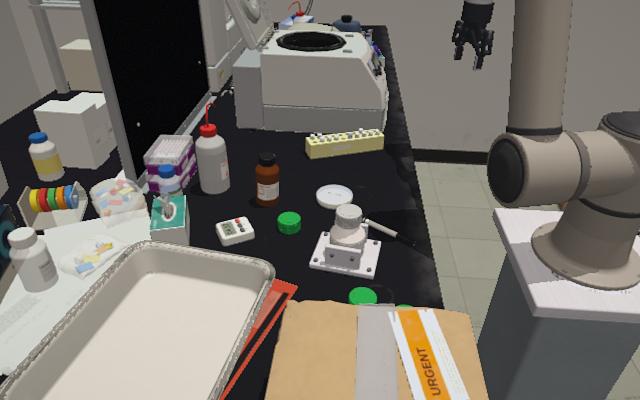

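The scene view shows the jar in its holder at (331,228) with the grey cap at about (331,212). The dish is at (370,205), the bottle at (323,174), the timer at (279,199) and the marker at (377,239). The side view shows the cap at (349,214) and the dish at (334,196).

Candidates for the cap:
- Grey steel cap on the jar: scene (331,212), side (349,214). This is the one I choose.
- Green caps: scene (316,208), (301,277) and (313,302). All rejected on colour.
- White bottle cap: scene (160,165). Rejected, because it is not in the holder.

Next is a close crop, plus rough triangulation.

```bash
cat > h.py <<'E'
import numpy as np,cv2
from scipy.spatial.transform import Rotation as R
def cam(c,s=None):
    "camera centre, rotation world_from_cam"
    if "camera_from_world" in c: T=np.linalg.inv(c["camera_from_world"])
    else:
        W=np.eye(4);W[:3,:3]=R.from_rotvec(s["eef_rot"]).as_matrix();W[:3,3]=s["ee_pos"];T=W@c["mount"]
    return T
def ray(c,px,s=None):
    T=cam(c,s);d=T[:3,:3]@np.array([(px[0]-c["cx"])/c["fx"],(px[1]-c["cy"])/c["fy"],1]);return T[:3,3],d/np.linalg.norm(d)
def plane(c,px,z,s=None):
    o,d=ray(c,px,s);return o+d*(z-o[2])/d[2]
def tri(rays):
    A=sum(np.eye(3)-np.outer(d,d) for o,d in rays);b=sum((np.eye(3)-np.outer(d,d))@o for o,d in rays)
    p=np.linalg.solve(A,b);return p,[1e3*np.linalg.norm(np.cross(p-o,d)) for o,d in rays]
def proj(c,p,s=None):
    q=np.linalg.inv(cam(c,s))@np.append(p,1);return c["cx"]+c["fx"]*q[0]/q[2],c["cy"]+c["fy"]*q[1]/q[2]
E
python3 - <<'E'
import pickle;from h import *
s,d=pickle.load(open("d0.pkl","rb"))
S,D=d["scene"],d["side"]
print("captop",tri([ray(S,(331,209)),ray(D,(349,210))]))
print("dish",tri([ray(S,(370,204)),ray(D,(334,195))]))
for n,px,z in [("bottle",(323,188),0),("timer",(279,199),.02),("marker",(377,239),.01)]:print(n,plane(S,px,z))
print("grn",[plane(S,p,.02) for p in((316,208),(301,277),(313,302))])
a=cv2.resize(S["pixels"][160:280,260:400],None,fx=2.8,fy=2.8,interpolation=2);b=cv2.resize(D["pixels"][160:280,270:410],None,fx=2.8,fy=2.8,interpolation=2)
cv2.imwrite("pics/crop0.png",np.hstack([a,b]))
E
```

```text
captop (array([0.50347939, 0.05140679, 0.11549545]), [np.float64(0.13216996999367708), np.float64(0.13216996999363023)])
dish (array([ 0.53876575, -0.15789936,  0.01014338]), [np.float64(0.6013551131097544), np.float64(0.6013551131098389)])
bottle [ 0.70494741 -0.1407362   0.        ]
timer [0.73565728 0.01187483 0.02      ]
marker [ 0.42831291 -0.04288482  0.01      ]
grn [array([ 0.62734449, -0.02733344,  0.02      ]), array([0.46480088, 0.19455811, 0.02      ]), array([0.3928659 , 0.23077385, 0.02      ])]
```

View pics/crop0.png

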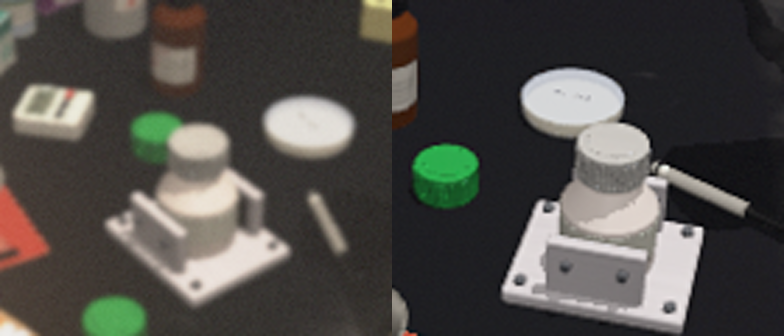

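The crop confirms it: the ribbed grey cap sits on the jar in the holder, with its top at z≈115 mm. I'll move the wrist camera over the jar and dish for a precise measurement.

Call:
{"fn": "servo_tool", "kwargs": {
  "dp": [
    [0.02,-0.016,-0.005],
    [0.06,-0.049,-0.01],
    [0.108,-0.088,-0.02],
    [0.156,-0.127,-0.03],
    [0.204,-0.166,-0.03],
    [0.252,-0.206,-0.03],
    [0.3,-0.245,-0.03],
    [0.345,-0.282,-0.03],
    [0.38,-0.31,-0.03],
    [0.392,-0.32,-0.03]
  ],
  "angular": [
    [0,0,0],
    [0,0,0],
    [0,0,0],
    [0,0,0],
    [0,0,0],
    [0,0,0],
    [0,0,0],
    [0,0,0],
    [0,0,0],
    [0,0,0]
  ],
  "grip": [1,1,1,1,1,1,1,1,1,1]
}}

```text
clock: 1.4
ee_pos: [0.4405, -0.0368, 0.2614]
eef_rot: [-3.08, -0.617, -0.0]
force: [0.4, -0.3, 0.1]
grip_width: 0.0852
grip_force: 0.0
```

Call:
{"fn": "servo_tool", "kwargs": {
  "dp": [
    [0,0,0],
    [0,0,0]
  ],
  "angular": [
    [0,0,0],
    [0,0,0]
  ],
  "grip": [1,1]
}}

```text
clock: 1.65
ee_pos: [0.44, -0.0406, 0.2613]
eef_rot: [3.081, 0.61, -0.001]
force: [-1.0, -0.6, 0.3]
grip_width: 0.0852
grip_force: 0.0
```

Run:
```python
from workcell import *
import pickle;from h import *
s=read_state();c=read_camera("wrist");cv2.imwrite("pics/w1.png",c["pixels"]);pickle.dump((s,c),open("w1.pkl","wb"))
print(s["clock"],s["ee_pos"],s["eef_rot"],s["q"],s["force"])
for n,p in (("cap",(.5035,.0514,.115)),("dish",(.539,-.158,.016))):print(n,proj(c,p,s))
```

```text
1.65 [ 0.43997057 -0.04057762  0.26129572] [ 3.08137525e+00  6.10113283e-01 -7.34330923e-04] [-2.65349753e-01  1.63626576e-01  1.68135064e+00 -5.85022745e-04
  1.29685786e+00  9.14660800e-01] [-1.01858704 -0.57644882  0.34283604]
cap (np.float64(259.9109810862566), np.float64(89.36212249480226))
dish (np.float64(431.90819254543254), np.float64(129.09630858112718))
```

View pics/w1.png

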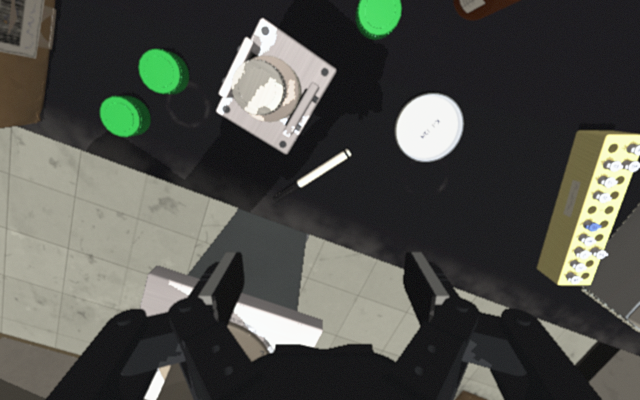

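The wrist view shows the cap top at about (258,87) in the holder and the dish at (430,127), matching the predicted (260,89) and (432,129). The marker is at (325,170) and the green caps are well apart. Next I'll move over the cap and measure from the second place.

Call:
{"fn": "servo_tool", "kwargs": {
  "dp": [
    [0.02,-0.013,0.01],
    [0.05,-0.033,0.02],
    [0.08,-0.052,0.035],
    [0.093,-0.061,0.04],
    [0.093,-0.061,0.04],
    [0.093,-0.061,0.04]
  ],
  "angular": [
    [0,0,0],
    [0,0,0],
    [0,0,0],
    [0,0,0],
    [0,0,0],
    [0,0,0]
  ],
  "grip": [1,1,1,1,1,1]
}}

```text
clock: 2.45
ee_pos: [0.503, 0.051, 0.2218]
eef_rot: [3.081, 0.61, 0.0]
force: [0.7, -0.5, -0.4]
grip_width: 0.0852
grip_force: 0.0
```

Run:
```python
from workcell import *
import pickle;from h import *
s=read_state();c=read_camera("wrist");pickle.dump((s,c),open("w2.pkl","wb"))
print(s["clock"],s["ee_pos"],s["q"])
print(proj(c,(.5035,.0514,.115),s),proj(c,(.539,-.158,.016),s))
s1,c1=pickle.load(open("w1.pkl","rb"))
a=cv2.resize(c1["pixels"][40:180,200:340],(560,560),interpolation=2)[:, :]
x,y=map(int,proj(c,(.5035,.0514,.115),s));x0,y0=max(x-100,0),max(y-100,0);print(x0,y0)
b=c["pixels"][y0:y0+200,x0:x0+200]
b=cv2.resize(b,(400,400));a=cv2.resize(a,(400,400))
cv2.imwrite("pics/w12.png",np.hstack([a,b]))
```

```text
2.45 [0.50299847 0.05103982 0.22180214] [-5.02468582e-02  3.14488584e-01  1.59205186e+00 -5.44488164e-04
  1.23462981e+00  1.12982207e+00]
(np.float64(323.0274658326622), np.float64(194.61028798880585)) (np.float64(479.7126000701561), np.float64(204.3342960131247))
223 94
```

View pics/w12.png

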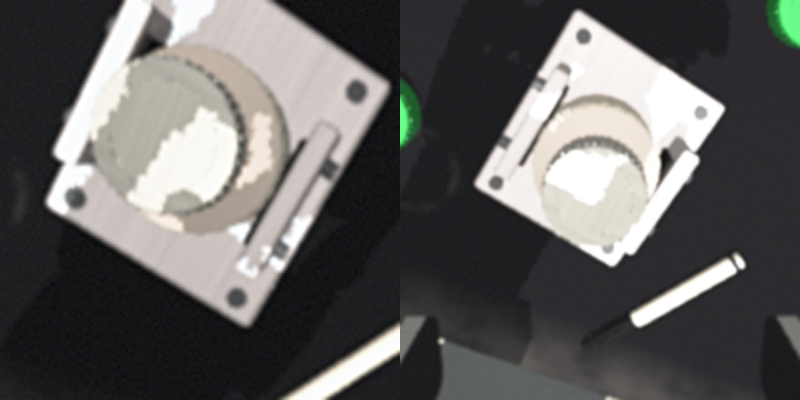

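The left crop shows the cap's top ellipse centred at full-image (259,87). The right crop shows it as a circle about 54 px wide, centred at (320.5,192), against a predicted (323,194.6).

Run:
```python
import pickle;from h import *
s0,d=pickle.load(open("d0.pkl","rb"))
(s1,c1),(s2,c2)=[pickle.load(open(f,"rb")) for f in("w1.pkl","w2.pkl")]
r=[ray(c1,(258.8,86.6),s1),ray(c2,(320.5,191.5),s2)]
print("cap wrist",tri(r)); print("all",tri(r+[ray(d["scene"],(331,209)),ray(d["side"],(349,210))]))
print([plane(c,p,.115,s) for c,p,s in((c1,(258.8,86.6),s1),(c2,(320.5,191.5),s2))])
# edge refinement: circle width at top z in w2
print("diam",np.linalg.norm(plane(c2,(223+141/2,191.5),.115,s2)-plane(c2,(223+125,191.5),.115,s2)))
# dish: bright blob near prediction
rs=[];e_=[]
for c,s in((c1,s1),(c2,s2)):
    m=(c["pixels"].min(2)>110).astype(np.uint8)
    n,l,st,ce=cv2.connectedComponentsWithStats(m)
    p=proj(c,(.539,-.158,.016),s);k=l[int(p[1]),int(p[0])]
    print(st[k],ce[k])
    ct=max(cv2.findContours((l==k).astype(np.uint8),0,2)[0],key=cv2.contourArea);e=cv2.fitEllipse(ct);print(e)
    rs.append(ray(c,e[0],s));print(plane(c,e[0],.012,s))
print("dish",tri(rs))
```

```text
cap wrist (array([0.50492873, 0.05410917, 0.11202697]), [np.float64(0.4930077455007316), np.float64(0.493007745500632)])
all (array([0.50439681, 0.05309259, 0.11586829]), [np.float64(1.096464545364289), np.float64(2.1044455707004572), np.float64(1.8399824390406994), np.float64(1.0649820660136127)])
[array([0.50544961, 0.05315883, 0.115     ]), array([0.50543017, 0.05474368, 0.115     ])]
diam 0.05078703941759233
[ 396   93   68   69 3642] [429.07248764 127.00494234]
((429.0400390625, 127.01744842529297), (63.46253967285156, 71.24740600585938), 42.853153228759766)
[ 0.54014155 -0.15457297  0.012     ]
[ 441  170   71   65 3673] [475.97359107 201.45575824]
((476.0010986328125, 201.335693359375), (62.84623718261719, 72.83424377441406), 62.86767578125)
[ 0.5402759  -0.15385643  0.012     ]
dish (array([ 0.54014645, -0.15522354,  0.01007948]), [np.float64(0.11693167350555528), np.float64(0.11693167350558908)])
```

The cap centre is (0.505, 0.0535), its top is at about 115 mm and its diameter 50.8 mm, which all agrees with the description. The dish is at (0.540, -0.155). I'll descend around the cap.

Call:
{"fn": "servo_tool", "kwargs": {
  "dp": [
    [0.002,-0.001,0.02],
    [0.003,-0.0015,0.05],
    [0.003,-0.0015,0.085],
    [0.003,-0.0015,0.115],
    [0.003,-0.0015,0.132],
    [0.003,-0.0015,0.138],
    [0.003,-0.0015,0.138]
  ],
  "angular": [
    [0,0,0],
    [0,0,0],
    [0,0,0],
    [0,0,0],
    [0,0,0],
    [0,0,0],
    [0,0,0]
  ],
  "grip": [1,1,1,1,1,1,1],
  "squeeze": 20
}}

```text
clock: 3.38
ee_pos: [0.5056, 0.0542, 0.0838]
eef_rot: [3.081, 0.61, 0.001]
force: [-0.4, 1.1, -0.3]
grip_width: 0.0855
grip_force: 0.0
```

Call:
{"fn": "servo_tool", "kwargs": {
  "dp": [
    [0,0,0],
    [0,0,0],
    [0,0,0],
    [0,0,0],
    [0,0,0],
    [0,0,0]
  ],
  "angular": [
    [0,0,0],
    [0,0,0],
    [0,0,0],
    [0,0,0],
    [0,0,0],
    [0,0,0]
  ],
  "grip": [0.75,0.65,0.55,0.5,0.5,0.5],
  "squeeze": 20
}}

```text
clock: 4.12
ee_pos: [0.5058, 0.0547, 0.084]
eef_rot: [3.081, 0.612, 0.002]
force: [-1.3, -0.2, 6.0]
grip_width: 0.0496
grip_force: 20.2
```

Gripped cleanly at 49.6 mm wide, with almost no side force. Now the firm grip and the break-loose twist; counter-clockwise from above is negative about tool z.

Call:
{"fn": "servo_tool", "kwargs": {
  "dp": [
    [0,0,0],
    [0,0,0],
    [0,0,0],
    [0,0,0],
    [0,0,0],
    [0,0,0],
    [0,0,0],
    [0,0,0],
    [0,0,0]
  ],
  "angular": [
    [0,0,0],
    [0,0,0],
    [0,0,-9],
    [0,0,-18],
    [0,0,-27],
    [0,0,-36],
    [0,0,-45],
    [0,0,-54],
    [0,0,-54]
  ],
  "grip": [0.5,0.5,0.5,0.5,0.5,0.5,0.5,0.5,0.5],
  "squeeze": 38
}}

```text
clock: 5.25
ee_pos: [0.5041, 0.0563, 0.084]
eef_rot: [-2.464, -1.944, 0.001]
force: [-5.2, 7.5, 10.4]
grip_width: 0.0492
grip_force: 39.1
```

```bash
python3 -c "
from workcell import *
s=read_state();print(s['clock'],s['ee_pos'],s['q'],s['force'],s['torque'],s['grip_width'],s['grip_force'])"
```

```text
5.25 [0.50413487 0.05629805 0.08401042] [-0.04130477  0.48281682  1.76377978  0.00272316  0.89728152  0.19151758] [-5.2192075   7.50796877 10.38159624] [1.34335709 1.22079837 0.22839297] 0.049221750841971855 39.12128319963813
```

The cap turned 0.94 rad and the reaction torque is down to 0.23 N m. Now light grip, centre up, and turn on.

Call:
{"fn": "servo_tool", "kwargs": {
  "dp": [
    [0,0,0],
    [0.0007,-0.0008,-0.001],
    [0.0007,-0.0008,-0.001],
    [0.0007,-0.0008,-0.001],
    [0.0007,-0.0008,-0.001],
    [0.0007,-0.0008,-0.001]
  ],
  "angular": [
    [0,0,0],
    [0,0,0],
    [0,0,-6],
    [0,0,-12],
    [0,0,-18],
    [0,0,-18]
  ],
  "grip": [0.5,0.5,0.5,0.5,0.5,0.5],
  "squeeze": 20
}}

```text
clock: 6.0
ee_pos: [0.5034, 0.0566, 0.0841]
eef_rot: [-2.13, -2.305, 0.002]
force: [-4.4, 6.3, 3.7]
grip_width: 0.049
grip_force: 38.2
```

```bash
cat > st.py <<'E'
from workcell import *
import numpy as np
s=read_state();r=s['eef_rot'];y=2*np.degrees(np.arctan2(r[1],r[0]))
print(s['clock'],s['ee_pos'].round(5),'turned',round((y-22.5)%360,1),'q6',s['q'][5].round(3),'F',s['force'].round(2),'M',s['torque'].round(2),s['grip_width'].round(4),round(float(s['grip_force']),1))
E
python3 st.py
```

```text
Traceback (most recent call last):
  File "st.py", line 4, in <module>
    print(s['clock'],s['ee_pos'].round(5),'turned',round((y-22.5)%360,1),'q6',s['q'][5].round(3),'F',s['force'].round(2),'M',s['torque'].round(2),s['grip_width'].round(4),round(float(s['grip_force']),1))
                                                                                                                                                  ^^^^^^^^^^^^^^^^^^^^^
AttributeError: 'float' object has no attribute 'round'
```

Call:
{"fn": "servo_tool", "kwargs": {
  "dp": [
    [0,0,0],
    [0,0,0],
    [0,0,0]
  ],
  "angular": [
    [0,0,0],
    [0,0,0],
    [0,0,0]
  ],
  "grip": [0.7,0.75,0.75],
  "squeeze": 20
}}

```text
clock: 6.38
ee_pos: [0.5051, 0.0553, 0.0843]
eef_rot: [2.133, 2.305, 0.0]
force: [-1.3, 0.7, 0.3]
grip_width: 0.0641
grip_force: 0.0
```

```bash
sed -i "s/s\['grip_width'\].round(4)/round(float(s['grip_width']),4)/" st.py; python3 st.py
```

```text
6.375 [0.50509 0.05526 0.0843 ] turned 71.9 q6 -0.119 F [-1.28  0.71  0.33] M [0.   0.03 0.04] 0.0641 0.0
```

The deflection history puts the cap axis at about (0.5034, 0.0537). I'll recentre and regrip lightly.

Call:
{"fn": "servo_tool", "kwargs": {
  "dp": [
    [-0.0015,-0.0018,0],
    [-0.0015,-0.0018,0],
    [-0.0015,-0.0018,0],
    [-0.0015,-0.0018,0],
    [-0.0015,-0.0018,0]
  ],
  "angular": [
    [0,0,0],
    [0,0,0],
    [0,0,0],
    [0,0,0],
    [0,0,0]
  ],
  "grip": [0.7,0.56,0.5,0.5,0.5],
  "squeeze": 20
}}

```text
clock: 7.0
ee_pos: [0.503, 0.0536, 0.0844]
eef_rot: [2.133, 2.306, -0.001]
force: [-3.9, -2.3, 4.2]
grip_width: 0.05
grip_force: 20.5
```

```bash
python3 st.py
```

```text
7.0 [0.503   0.05365 0.08439] turned 72.0 q6 -0.122 F [-3.92 -2.27  4.16] M [-0.35  0.36 -0.04] 0.05 20.5
```

Now a light pull test, 3 mm up.

Call:
{"fn": "servo_tool", "kwargs": {
  "dp": [
    [0,0,-0.0015],
    [0,0,-0.003],
    [0,0,-0.003]
  ],
  "angular": [
    [0,0,0],
    [0,0,0],
    [0,0,0]
  ],
  "grip": [0.5,0.5,0.5]
}}

```text
clock: 7.38
ee_pos: [0.5031, 0.054, 0.0864]
eef_rot: [-2.133, -2.305, 0.001]
force: [2.8, 0.3, -12.0]
grip_width: 0.0493
grip_force: 23.9
```

```bash
python3 st.py
```

```text
7.375 [0.50308 0.05401 0.08638] turned 71.9 q6 -0.122 F [  2.84   0.32 -12.01] M [ 0.02 -0.54  0.06] 0.0493 23.9
```

Caught: it rose about 2 mm and met 12 N. I'll lower it, turn another 0.3 rad and try a gentler pull.

Call:
{"fn": "servo_tool", "kwargs": {
  "dp": [
    [0,0,0.0022],
    [0,0,0.0022],
    [0,0,0.0022],
    [0,0,0.0022],
    [0,0,0.001],
    [0,0,-0.0003],
    [0,0,-0.0003]
  ],
  "angular": [
    [0,0,0],
    [0,0,-6],
    [0,0,-12],
    [0,0,-17],
    [0,0,-17],
    [0,0,-17],
    [0,0,-17]
  ],
  "grip": [0.5,0.5,0.5,0.5,0.5,0.5,0.5]
}}

```text
clock: 8.25
ee_pos: [0.5033, 0.0538, 0.0879]
eef_rot: [1.77, 2.595, 0.0]
force: [-0.7, 0.8, -1.7]
grip_width: 0.0496
grip_force: 24.7
```

```bash
python3 st.py
```

```text
8.25 [0.50332 0.05384 0.08786] turned 88.9 q6 -0.418 F [-0.7   0.79 -1.7 ] M [-0.06 -0.04 -0.01] 0.0496 24.7
```

Free: it rose 3.5 mm and only the cap's weight (1.7 N) shows. Lifting straight up, slowly at first.

Call:
{"fn": "servo_tool", "kwargs": {
  "dp": [
    [0,0,-0.003],
    [0,0,-0.007],
    [0,0,-0.012],
    [0,0,-0.02],
    [0,0,-0.03],
    [0,0,-0.045],
    [0,0,-0.06],
    [0,0,-0.072],
    [0,0,-0.075]
  ],
  "angular": [
    [0,0,0],
    [0,0,0],
    [0,0,0],
    [0,0,0],
    [0,0,0],
    [0,0,0],
    [0,0,0],
    [0,0,0],
    [0,0,0]
  ],
  "grip": [0.5,0.5,0.5,0.5,0.5,0.5,0.5,0.5,0.5]
}}

```text
clock: 9.38
ee_pos: [0.5036, 0.0538, 0.1637]
eef_rot: [1.768, 2.595, 0.001]
force: [-0.1, -0.3, -2.1]
grip_width: 0.0492
grip_force: 24.7
```

```bash
python3 st.py
python3 - <<'E'
from workcell import *
from h import *
import pickle
s=read_state();c=read_camera("scene");d=read_camera("side");w=read_camera("wrist");pickle.dump((s,c,d,w),open("lift.pkl","wb"))
a=cv2.resize(c["pixels"][130:270,250:430],(400,311));b=cv2.resize(d["pixels"][130:270,250:430],(400,311))
cv2.imwrite("pics/lift.png",np.vstack([np.hstack([a,b]),cv2.resize(w["pixels"],(800,500))[200:480]]))
E
```

```text
9.375 [0.50362 0.05384 0.16373] turned 88.9 q6 -0.419 F [-0.11 -0.26 -2.07] M [ 0.02 -0.01  0.05] 0.0492 24.7
```

View pics/lift.png

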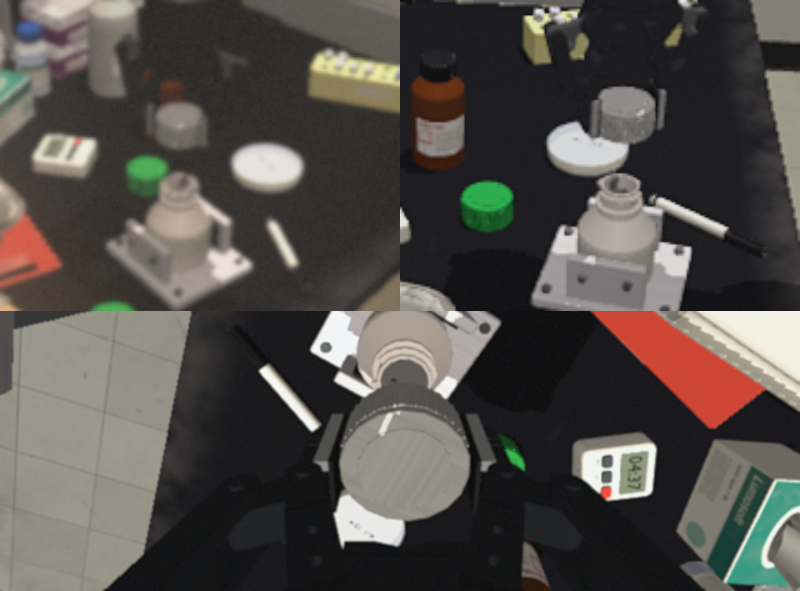

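The cap is off the jar and held level between the fingers (side crop (626,110)), and the jar's bare mouth is visible below. The dish, marker and bottle are undisturbed. I'll measure the held cap's height relative to the tool.

Run:
```python
import pickle;from h import *
s,c,d,w=pickle.load(open("lift.pkl","rb"))
rs=[ray(c,(331.5,184)),ray(d,(351.7,176)),ray(w,(324,289),s)]
print(tri(rs),tri(rs[:2]),s["ee_pos"])
T=R.from_rotvec(s["eef_rot"]).as_matrix()
print("shift to dish, tool axes",T.T@(np.array([.540,-.155,s["ee_pos"][2]])-s["ee_pos"]))
```

```text
(array([0.5040745 , 0.05026993, 0.18877394]), [np.float64(3.261894047007447), np.float64(2.614602963757537), np.float64(2.8222687670797013)]) (array([0.50198792, 0.0522277 , 0.1895458 ]), [np.float64(2.458807923605953), np.float64(2.4588079236059492)]) [0.50362478 0.05383642 0.1637264 ]
shift to dish, tool axes [-2.07676339e-01 -4.25009840e-02  1.03156579e-04]
```

Call:
{"fn": "servo_tool", "kwargs": {
  "dp": [
    [-0.01,-0.002,0],
    [-0.035,-0.007,0],
    [-0.07,-0.0143,0],
    [-0.105,-0.0215,0],
    [-0.14,-0.0287,0],
    [-0.172,-0.0352,0],
    [-0.198,-0.0405,0],
    [-0.2077,-0.0425,0],
    [-0.2077,-0.0425,0],
    [-0.2077,-0.0425,0]
  ],
  "angular": [
    [0,0,0],
    [0,0,0],
    [0,0,0],
    [0,0,0],
    [0,0,0],
    [0,0,0],
    [0,0,0],
    [0,0,0],
    [0,0,0],
    [0,0,0]
  ],
  "grip": [0.5,0.5,0.5,0.5,0.5,0.5,0.5,0.5,0.5,0.5]
}}

```text
clock: 10.78
ee_pos: [0.5393, -0.1541, 0.1624]
eef_rot: [-1.768, -2.596, -0.0]
force: [0.1, 0.3, -1.5]
grip_width: 0.0496
grip_force: 24.7
```

Call:
{"fn": "servo_tool", "kwargs": {
  "dp": [
    [0,0,0.015],
    [0,0,0.035],
    [0,0,0.06],
    [0,0,0.085],
    [0,0,0.105],
    [0,0,0.118],
    [0,0,0.125],
    [0,0,0.128],
    [0,0,0.13],
    [0,0,0.13]
  ],
  "angular": [
    [0,0,0],
    [0,0,0],
    [0,0,0],
    [0,0,0],
    [0,0,0],
    [0,0,0],
    [0,0,0],
    [0,0,0],
    [0,0,0],
    [0,0,0]
  ],
  "grip": [0.5,0.5,0.5,0.5,0.5,0.5,0.5,0.5,0.5,0.5]
}}

```text
clock: 12.02
ee_pos: [0.5398, -0.1551, 0.033]
eef_rot: [1.769, 2.595, 0.0]
force: [0.5, 0.0, -1.9]
grip_width: 0.0494
grip_force: 24.7
```

```bash
python3 st.py
python3 - <<'E'
from workcell import *
from h import *
c=read_camera("scene");d=read_camera("side")
a=cv2.resize(c["pixels"][160:260,310:430],(400,333),interpolation=2);b=cv2.resize(d["pixels"][150:250,270:390],(400,333),interpolation=2)
cv2.imwrite("pics/pre.png",np.hstack([a,b]))
E
```

```text
12.025 [ 0.53979 -0.15512  0.03296] turned 88.9 q6 -0.79 F [ 0.48  0.02 -1.95] M [ 0.08 -0.02 -0.06] 0.0494 24.7
```

View pics/pre.png

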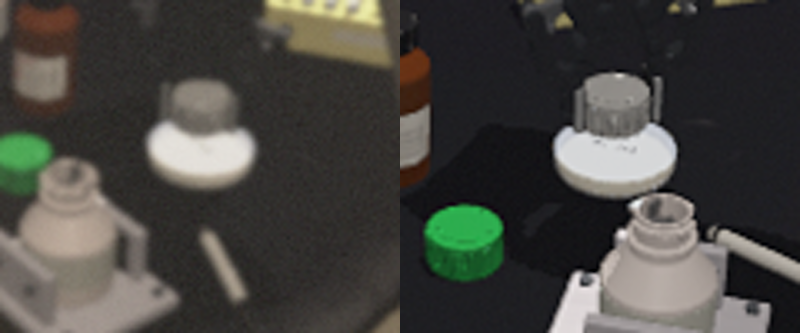

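The cap hangs level about 20 mm above the dish, centred on it in both views (scene crop (203,105), side crop (616,105)). I'll lower it gently.

Call:
{"fn": "servo_tool", "kwargs": {
  "dp": [
    [0,0,0.006],
    [0,0,0.011],
    [0,0,0.013],
    [0,0,0.014],
    [0,0,0.015],
    [0,0,0.015]
  ],
  "angular": [
    [0,0,0],
    [0,0,0],
    [0,0,0],
    [0,0,0],
    [0,0,0],
    [0,0,0]
  ],
  "grip": [0.5,0.5,0.5,0.5,0.5,0.5]
}}

```text
clock: 12.88
ee_pos: [0.5396, -0.155, 0.0176]
eef_rot: [1.769, 2.596, -0.0]
force: [0.4, 1.6, -2.1]
grip_width: 0.0497
grip_force: 24.7
```

```bash
python3 st.py
```

```text
12.875 [ 0.53957 -0.15502  0.01761] turned 88.9 q6 -0.79 F [ 0.44  1.65 -2.06] M [-0.03  0.   -0.01] 0.0497 24.7
```

Call:
{"fn": "servo_tool", "kwargs": {
  "dp": [
    [0,0,0.001],
    [0,0,0.002],
    [0,0,0.002]
  ],
  "angular": [
    [0,0,0],
    [0,0,0],
    [0,0,0]
  ],
  "grip": [0.5,0.5,0.5]
}}

```text
clock: 13.25
ee_pos: [0.5395, -0.155, 0.0155]
eef_rot: [-1.769, -2.596, 0.0]
force: [0.2, -0.5, -1.5]
grip_width: 0.0495
grip_force: 24.7
```

Call:
{"fn": "servo_tool", "kwargs": {
  "dp": [
    [0,0,0.001],
    [0,0,0.0015],
    [0,0,0.0015]
  ],
  "angular": [
    [0,0,0],
    [0,0,0],
    [0,0,0]
  ],
  "grip": [0.5,0.5,0.5]
}}

```text
clock: 13.62
ee_pos: [0.5395, -0.155, 0.014]
eef_rot: [-1.769, -2.596, 0.0]
force: [0.2, 0.7, -1.2]
grip_width: 0.0495
grip_force: 24.7
```

Call:
{"fn": "servo_tool", "kwargs": {
  "dp": [
    [0,0,0.0005],
    [0,0,0.001],
    [0,0,0.001]
  ],
  "angular": [
    [0,0,0],
    [0,0,0],
    [0,0,0]
  ],
  "grip": [0.5,0.5,0.5]
}}

```text
clock: 14.0
ee_pos: [0.5395, -0.155, 0.0131]
eef_rot: [1.769, 2.596, -0.0]
force: [-0.2, 0.3, -1.9]
grip_width: 0.0497
grip_force: 24.7
```

Call:
{"fn": "servo_tool", "kwargs": {
  "dp": [
    [0,0,0.0005],
    [0,0,0.001],
    [0,0,0.001]
  ],
  "angular": [
    [0,0,0],
    [0,0,0],
    [0,0,0]
  ],
  "grip": [0.5,0.5,0.5]
}}

```text
clock: 14.38
ee_pos: [0.5396, -0.155, 0.0128]
eef_rot: [1.769, 2.596, -0.0]
force: [-3.1, 1.6, 5.2]
grip_width: 0.0494
grip_force: 28.2
```

Contact, with 5 N upward. I'll ease off slightly, open, then retreat straight up.

Call:
{"fn": "servo_tool", "kwargs": {
  "dp": [
    [0,0,-0.0005],
    [0,0,-0.0005],
    [0,0,-0.0005],
    [0,0,-0.0005],
    [0,0,-0.0005],
    [0,0,-0.0005]
  ],
  "angular": [
    [0,0,0],
    [0,0,0],
    [0,0,0],
    [0,0,0],
    [0,0,0],
    [0,0,0]
  ],
  "grip": [0.5,0.65,0.8,0.95,1,1]
}}

```text
clock: 15.12
ee_pos: [0.5396, -0.155, 0.0126]
eef_rot: [1.769, 2.596, -0.0]
force: [0.3, 0.2, 0.7]
grip_width: 0.0856
grip_force: 0.0
```

Call:
{"fn": "servo_tool", "kwargs": {
  "dp": [
    [0,0,-0.005],
    [0,0,-0.015],
    [0,0,-0.035],
    [0,0,-0.065],
    [0,0,-0.1],
    [0,0,-0.135],
    [0,0,-0.165],
    [0,0,-0.18],
    [0,0,-0.18]
  ],
  "angular": [
    [0,0,0],
    [0,0,0],
    [0,0,0],
    [0,0,0],
    [0,0,0],
    [0,0,0],
    [0,0,0],
    [0,0,0],
    [0,0,0]
  ],
  "grip": [1,1,1,1,1,1,1,1,1]
}}

```text
clock: 16.25
ee_pos: [0.5399, -0.1551, 0.1935]
eef_rot: [1.768, 2.594, 0.0]
force: [-0.1, -0.3, -0.7]
grip_width: 0.0856
grip_force: 0.0
```

```bash
python3 st.py
python3 - <<'E'
from workcell import *
from h import *
s=read_state();w=read_camera("wrist");c=read_camera("scene");d=read_camera("side")
a=cv2.resize(c["pixels"][160:260,310:430],(400,333),interpolation=2);b=cv2.resize(d["pixels"][150:250,270:390],(400,333),interpolation=2)
print(proj(w,(.54,-.155,.042),s),proj(w,(.54,-.155,.016),s))
cv2.imwrite("pics/post.png",np.vstack([np.hstack([a,b]),w["pixels"][100:340,:][:, :].copy() if 0 else cv2.copyMakeBorder(w["pixels"][90:340],0,0,0,160,0)]))
E
```

```text
16.25 [ 0.53987 -0.15512  0.1935 ] turned 89.0 q6 -0.791 F [-0.05 -0.28 -0.66] M [-0.02  0.01 -0.02] 0.0856 0.0
(np.float64(322.22444729500484), np.float64(180.81921584757768)) (np.float64(322.274433695871), np.float64(174.71374658437747))
```

View pics/post.png

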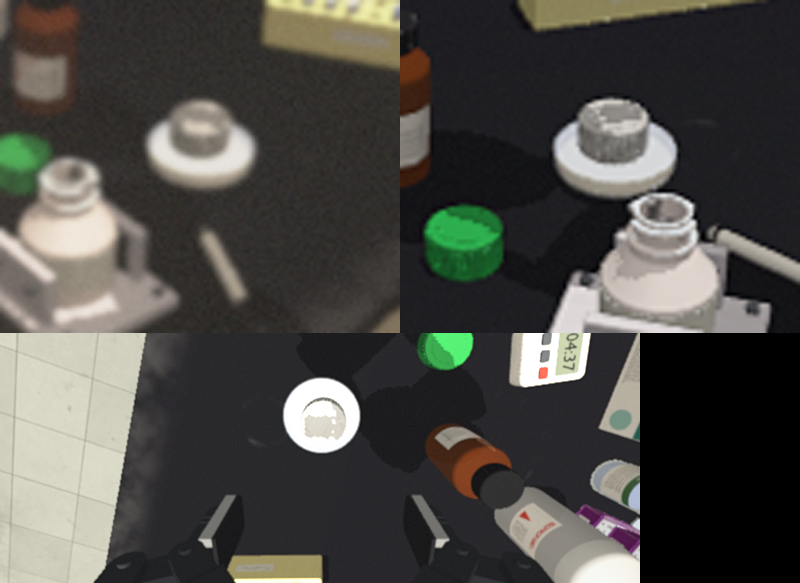

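The cap stands flat and centred on the dish: cap top at wrist (324,178), dish at (321.5,172), so about 2 mm off centre. The bottle, timer and marker are untouched and the gripper is clear. Handing in.

```bash
python3 -c "
from workcell import *
print(finish_job())"
```

```text
the job is handed in; nothing more can be done
None
```

The cap was broken loose, unscrewed and lifted straight off, and it now stands open side down about 2 mm from the middle of the petri dish; the job was handed in at about 16 s, with the bottle, timer and marker untouched. Two departures from the brief: the light grip was 20–25 N because the gripper cannot go below 20 N, and one pull test reached 12 N.

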